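# Drive the drift pin to line up the strap on the weld fixture

## Task

The steel strap on the weld fixture hangs loose on its one bolt, so its open hole no longer sits over the hole in the fixture. Take the tapered drift pin from the pin rack and drive it point-down through both holes until its collar sits down on the strap, so that the two holes are pulled into line, then let go and leave it standing there.

Things in the scene. Friction and masses are not known exactly. Their poses are not given: they have to be found in the camera images.
- drift_shank (a point): Steel tapered drift pin, 250 g, hung upright by its collar in the 3-pin rack (85 high, holes in a row along the pin's y, 80 apart); the only pin with a tall plain shank. Point: on axis, mid-shank; z up. Shank 24 dia, 48 long; below it collar 42 dia, 8 thick (underside 32 below point), body 30 dia, 25 long, 45 taper to 8 dia tip (102 below point). Other pins are straight: hex head, T-bar. All mm.
- base_hole (a point): Hole in the fixture: centre of its mouth in the fixture's top face, 90 mm above the table. The fixture is a fixed grey inverted steel channel, 220 mm long and 110 mm wide. The hole is 34 mm in diameter through the 12 mm top plate, with open space below down to the table. z is up; y runs along the fixture from the strap's bolt to the hole.
- bracket_hole (a point): Open hole in the loose steel strap lying on the fixture: centre of its mouth in the strap's top face, 100 mm above the table. Strap 62 x 190 x 10 mm, hole 34 mm in diameter, right through, 130 mm from the hexagon bolt the strap pivots on. At the start it is 10 to 15 mm to one side of the fixture's hole: they overlap in a lens 19 to 24 mm wide, where the pin's tip fits.
- bracket (a joint): Swing of the strap about its bolt, rad, anticlockwise seen from above; 0 with the two holes in line, stops at -0.13 and 0.13. It is stiff: it takes about 5 N sideways at the hole to move it and it stays where it is left. The pin's own weight does not drive it home; pressing it down, held upright over the fixture's hole, with about 10 to 20 N does.
Not all that is in view belongs to the job. Leave any red or turquoise look-alike of the part that bears drift_shank alone.

How it is judged:
At the end, for the whole second after the job is handed in: The drift pin stands point-down through both holes, let go and at rest: collar down on the strap to within 10 mm, axis within 12 mm of the fixture's hole and within 10 degrees of upright, and the strap within 0.06 rad (8 mm at the hole) of in line (z of drift_shank in the frame of base_hole between 0.03 and 0.052 m and horizontal distance between drift_shank and base_hole below 0.012 m and angle between drift_shank's own z axis and vertical below 0.17 rad and value of joint bracket between -0.06 and 0.06 rad and linear speed of drift below 0.02 m/s); the robot touches nothing.
It also fails if it takes over 51 s, if anything falls off the work surface, if the arm or the gripper's body presses on something with over 40 N, if the wrist force passes 120 N, or if a joint passes its speed limit or range.

## Robot

A 7-joint arm with a two-finger parallel gripper is mounted at the origin on the work surface. World frame = base frame: x ahead of the robot, y to its left, z up, the work surface at z = 0. Lengths are in m, angles in rad, forces in N, time in s.
With the tool pointing down it reaches from about 0.4 to 0.9 m from the base axis. Payload 5.5 kg.
Tool frame: the origin (TCP) lies midway between the tips of the shut fingers; the grasp point (between the pads) lies 19 mm behind it; x points along the fingers, z is the direction in which the jaws open and shut, and the axes are right-handed (so a half turn about x gives the same grasp; the last joint's range is limited). The gripper opens to 85 mm and grips with 20 to 120 N. Pads are 22 mm wide; open, the fingers measure 114 mm over their backs; the gripper's body (76 mm by 85 mm) begins 54 mm behind the grasp point. The pads swing forward as they close: fully open they stand 13 mm farther back than shut.
Start: joints at [-1.041, 0.501, -0.427, 1.55, 0.221, 1.138, -0.21], TCP at [0.171, 0.627, 0.207] pointing down, gripper open.
Joint ranges: [-2.88, 2.88], [-0.31, 2.03], [-1.54, 1.56], [0.2, 2.42], [-1.41, 4.55], [0.19, 2.02], [-2.57, 2.57]. Speed limits (rad/s): [2.57, 2.57, 3.14, 3.14, 3.14, 3.14, 3.14].

## Interface

Orientations are given as a 3x3 rotation matrix whose columns are the frame's x, y, z axes.
In Python, from cell import manip gives the robot as it stands. The module is installed in compiled form; this text tells all that it offers.
- The arm moves only by the shell command python3 -m creep 'ROWS'. ROWS is a JSON object of lists of equal length, an entry for each row: "linear": the shift along the tool's x, y, z in cm, a list of three; "rot": the turn, a rotation vector about the tool's x, y, z in degrees, a list of three; "grip": the opening in per cent of the stroke, from 0 (shut) to 100 (fully open). In form: {"linear": [[dx, dy, dz], ...], "rot": [[ax, ay, az], ...], "grip": [grip, ...]}. A call has 1 to 20 rows; each row shifts and turns the commanded pose from where the row before left it, along the tool's axes as they then stand; what a row does not reach is not made up. A row lasts 1/10 s, in which the tool goes at most 50 mm and 8.59 degrees, less where a joint would pass 70% of its speed; a pose out of reach is approached as far as the arm can. A call with a gripper value outside its range is refused whole. The fingers move at their own pace and stop on an object; the grip force is fixed at half the most. Time passes only in rows, so rows that do not move let the fingers close. It gives the time, the measured TCP pose, the force and the opening at its end, in the units of the state.
- manip.state(): the state, without advancing time (a new reading comes with each control period).
- manip.snapshot(name): name is "scene" or "top" or "wrist"; returns a dict with "img" (420x560x3 uint8, red, green, blue), "z_map" (420x560 float32, m along the optical axis (not along the pixel's ray), 0 where there is no reading), "fovy" (degrees; the focal length in pixels is half the picture's height over the tangent of half this angle, whatever the lens; pixels are square), "cx", "cy" (the principal point, pixels), "position" and "attitude" of the camera in the world. Camera axes: x right, y down, z forward; pixel columns grow to the right and rows downward; lengths in m; the calibration is good to about 2 mm. A picture is of the moment at which its call begins.
- manip.sign_off(): hands the job in, once; it reports no verdict.
Trained networks look in the newest picture that a camera, given by its name, has taken for a name from the list of things; names that differ only in an ending like _2 or _b are one class to them, and where a whole thing is asked for, a point or a joint stands for the part that bears it (a point fixed in the world has none). Each returns a list of dicts, best first, with "score" (0 to 1); they miss things now and then, are a little off and sometimes report something else, mostly with a low value. They report only what shows in the picture. A call takes as long as a camera call. They do not tell look-alikes from the thing itself.
- manip.boxes_of(camera, name): "at" ([row, column] in pixels, amid what is visible of it).
- manip.silhouettes(camera, name): "mask" (420x560 bool, what is visible of it) and "at" ([row, column] in pixels, amid what is visible of it).
- manip.spot_point(camera, name): "at" ([row, column] in pixels: a listed point, or the origin of a listed thing).
The state is a dict: "time_s": time; "q": joint angles; "qvel": joint speeds; "tau": joint torques, N m; "ee_pos": TCP position; "ee_rot": TCP orientation; "wrist_force": force on the tool from outside, world axes, zero at the start; "torque": the same for the moment, N m; "finger_gap": finger opening in m.
Only numpy, scipy, OpenCV 4.12 (cv2) and the standard library are available. Lean on these libraries where they do the work, as an engineer would, in place of code of your own. Each camera call takes 0.05 s, during which the arm holds its last target. There are 200 camera calls.

## Working session

There is one attempt and no reset: what is moved stays moved. The work goes in short steps, Python scripts to look and compute and a shell command to move; the robot and the scene stay as the last step left them, time stands still between calls to the robot, and variables do not carry over. Pictures are saved under pics/ and viewed, about 8 in all and at most 12, crops included, and the job is handed in when it is done.

```bash
mkdir -p pics; cat > h.py <<'E'
import numpy as np, cv2
from cell import manip
def snap(n):
    s=manip.snapshot(n); s['f']=210/np.tan(np.radians(s['fovy'])/2)if True else 0
    return s
def att(s):
    a=np.array(s['attitude']); return a
def px(s,r,c,d=None,z=None):
    R=att(s); v=R@np.array([(c-s['cx'])/s['f'],(r-s['cy'])/s['f'],1.]); p=np.array(s['position'])
    if z is not None: return p+v*(z-p[2])/v[2]
    return p+v*(s['z_map'][int(r),int(c)] if d is None else d)
def cloud(s):
    r,c=np.mgrid[:420,:560]; d=s['z_map']
    P=np.stack([(c-s['cx'])/s['f']*d,(r-s['cy'])/s['f']*d,d],-1)@att(s).T+np.array(s['position']); P[d==0]=np.nan
    return P
E
python3 - <<'E'
from h import *
st=manip.state(); print(st['ee_pos'],np.round(st['ee_rot'],3).tolist(),st['finger_gap'],st['time_s'])
for n in ['top','scene','wrist']:
    s=snap(n); print(n,s['fovy'],s['cx'],s['cy'],s['position'],np.round(s['attitude'],3).tolist())
    cv2.imwrite(f'pics/{n}0.png',s['img'][:,:,::-1])
    for t in ['drift_shank','base_hole','bracket_hole']:
        for d in manip.spot_point(n,t)[:4]:
            r,c=d['at']; print(t,d['score'],np.round(d['at'],1),np.round(px(s,r,c),3), 'plane',np.round(px(s,r,c,z={'drift_shank':.117,'base_hole':.09,'bracket_hole':.1}[t]),4))
E
```

```text
[0.17124857 0.62626195 0.20626504] [[-0.001, -0.965, 0.264], [-0.002, 0.264, 0.965], [-1.0, 0.0, -0.002]] 0.08506350159125949 0.0
top 43.873335394376895 278.20075036821913 201.57469122192586 [ 0.36337771 -0.01852112  1.10414687] [[-0.015, -0.982, 0.189], [-0.999, 0.02, 0.028], [-0.031, -0.188, -0.982]]
drift_shank 0.89 [202.3 217.5] [0.55  0.124 0.139] plane [0.554  0.1271 0.117 ]
drift_shank 0.89 [253.5 237.5] [0.453 0.087 0.126] plane [0.4543 0.0883 0.117 ]
drift_shank 0.72 [190.3 271.4] [0.573 0.022 0.127] plane [0.5755 0.0224 0.117 ]
drift_shank 0.53 [260.8 195.8] [0.441 0.166 0.125] plane [0.4418 0.1676 0.117 ]
base_hole 0.78 [218.4 375.4] [ 0.534 -0.193  0.002] plane [ 0.5207 -0.1795  0.09  ]
bracket_hole 0.59 [220.8 382.1] [ 0.53  -0.208 -0.002] plane [ 0.5142 -0.1905  0.1   ]
scene 46.68548785957491 283.07171859329827 214.1844201910174 [ 1.12077774 -0.41205099  0.77025344] [[0.568, 0.552, -0.61], [0.823, -0.366, 0.435], [0.017, -0.749, -0.662]]
drift_shank 0.93 [189.3 294.9] [0.462 0.087 0.113] plane [0.4661 0.0845 0.117 ]
drift_shank 0.89 [238.1 304.9] [0.591 0.019 0.107] plane [0.599  0.0128 0.117 ]
drift_shank 0.72 [175.3 317.8] [0.449 0.16  0.113] plane [0.4536 0.1565 0.117 ]
drift_shank 0.59 [202.2 336. ] [ 1.121 -0.412  0.77 ] plane [0.5487 0.1311 0.117 ]
base_hole 0.89 [265.7 194.9] [ 0.531 -0.189  0.1  ] plane [ 0.5225 -0.1861  0.09  ]
bracket_hole 0.77 [257.4 190.2] [ 0.496 -0.183  0.088] plane [ 0.5075 -0.1871  0.1   ]
wrist 60.81522148197607 278.30161153077825 206.35463868493997 [0.09311313 0.6477624  0.37464791] [[0.263, 0.915, 0.305], [0.965, -0.25, -0.083], [0.0, 0.316, -0.949]]
```

```bash
cd pics; python3 -c "
import cv2
a=cv2.imread('top0.png')[130:330,150:470];b=cv2.imread('scene0.png')[110:340,130:400]
cv2.imwrite('tc.png',cv2.resize(a,None,fx=2.5,fy=2.5,interpolation=2));cv2.imwrite('sc.png',cv2.resize(b,None,fx=2.6,fy=2.6,interpolation=2))"
```

```text
(no output)
```

View pics/tc.png

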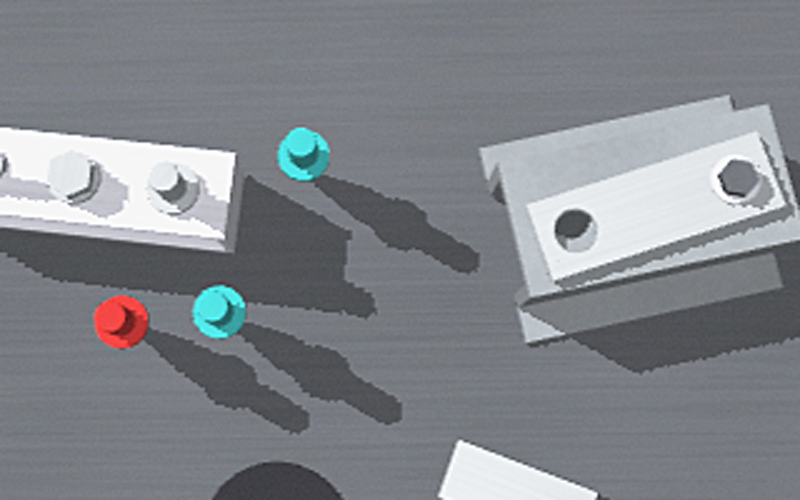

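View pics/sc.png

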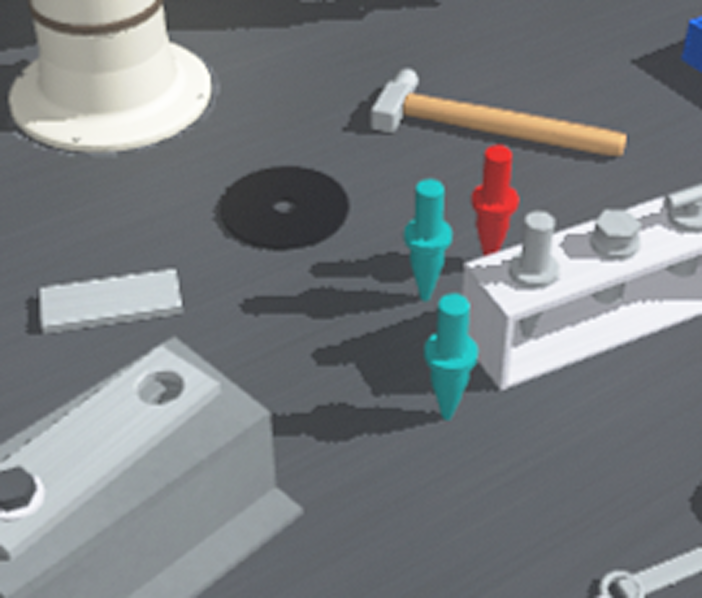

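The grey drift pin hangs at the end of the rack (top crop 172,183, about full-image (203,218)). The red and turquoise pins stand free. The strap hole is at crop (575,230) and the bolt at (738,178). Next I'll measure precisely.

```bash
cat > meas.py <<'E'
from h import *
import sys
def ang(v): return np.degrees(np.arctan2(v[1],v[0]))
for n in ['top','scene']:
    s=snap(n); P=cloud(s); Z=P[...,2]; g=s['img'].astype(int); 
    XY=np.hypot(P[...,0]-.53,P[...,1]+.23)
    for nm,lo,hi in [('strap',.0955,.104),('fixt',.084,.0945)]:
        m=(Z>lo)&(Z<hi)&(XY<.2); 
        k,l,stt,_=cv2.connectedComponentsWithStats(m.astype(np.uint8)); i=1+np.argmax(stt[1:,4]); m=l==i
        q=P[m]; z=np.median(q[:,2]); xy=(q[:,:2]*1000).astype(np.float32)
        (c,sz,a)=cv2.minAreaRect(xy); b=cv2.boxPoints((c,sz,a)); e=b[1]-b[0] if np.linalg.norm(b[1]-b[0])>np.linalg.norm(b[2]-b[1]) else b[2]-b[1]
        print(n,nm,m.sum(),'z',z,'c',np.round(c,1),np.round(sz,1),'ang',ang(e)%180)
        if nm=='strap':
            # holes in the strap mask
            cs,h=cv2.findContours(m.astype(np.uint8),cv2.RETR_CCOMP,cv2.CHAIN_APPROX_NONE)
            for cc,hh in zip(cs,h[0]):
                if hh[3]>=0 and cv2.contourArea(cc)>30:
                    w=np.array([px(s,r,c,z=.1)[:2]*1000 for c,r in cc[:,0]],np.float32); el=cv2.fitEllipse(w); print('  inner',np.round(el[0],1),np.round(el[1],1))
    for zc,r0 in [(.141,.02)]:
        m=(Z>.132)&(Z<.15)&(np.hypot(P[...,0]-.55,P[...,1]-.126)<.022)
        q=P[m]; print(n,'shank top',m.sum(),np.round(np.nanmedian(q,0),4),(q[:,:2].min(0)+q[:,:2].max(0))/2)
    m=(Z>.105)&(Z<.13)&(np.hypot(P[...,0]-.56,P[...,1]+.30)<.06); q=P[m]; print('bolt',m.sum(),np.median(q,0),(q.min(0)+q.max(0))/2)
    m=(Z>.080)&(Z<.089)&(np.hypot(P[...,0]-.56,P[...,1]-.2)<.16); (c,sz,a)=cv2.minAreaRect((P[m][:,:2]*1000).astype(np.float32)); print('rack',c,sz,a,np.median(P[m][:,2]))
E
python3 meas.py
```

```text
top strap 2579 z 0.09887008517988916 c [ 531.2 -249.8] [ 62.5 191.5] ang 106.686485
  inner [ 511.9 -187. ] [35.1 36.5]
  inner [ 551.6 -314.6] [31.4 33.1]
top fixt 3115 z 0.0887363256751812 c [ 537.6 -248.5] [110.7 221.6] ang 101.13914
top shank top 124 [0.5535 0.1279 0.1397] [0.55438148 0.12870349]
bolt 182 [ 0.54912744 -0.31119585  0.11361719] [ 0.5498124  -0.31123438  0.11207235]
rack (517.924072265625, 193.7796630859375) (290.9879455566406, 165.50294494628906) 83.60859680175781 0.08397241868996952
scene strap 2576 z 0.10018650152830039 c [ 530.8 -249. ] [ 64.9 191.5] ang 107.0565
  inner [ 541.6 -309.6] [32.7 41.5]
  inner [ 513.9 -188. ] [32.1 35.3]
scene fixt 3043 z 0.09023017750002604 c [ 536.8 -247.5] [113.2 221.6] ang 101.35725
scene shank top 101 [0.5559 0.1265 0.1404] [0.55399137 0.12896803]
bolt 234 [ 0.55320213 -0.31196062  0.11451737] [ 0.5519103  -0.31125072  0.11203643]
rack (519.1105346679688, 194.81468200683594) (289.5956726074219, 162.05799865722656) 83.56100463867188 0.08552330747323644
```

```bash
python3 -m creep '{"linear":[[-3,0,0],[-3,0,0],[0,-2.8,-2.1],[0,-2.8,-2.1],[0,-2.8,-2.1],[0,-2.8,-2.1],[0,-2.8,-2.1],[0,-2.8,-2.1],[0,-2.8,-2.1],[0,-2.8,-2.1],[0,-2.8,-2.1],[0,-2.8,-2.1],[0,-2.8,-2.1],[0,-2.8,-2.1],[0,-2.8,-2.1],[0,-2.8,-2.1],[0,-2.8,-2.1],[0,-2.8,-2.1],[0,-2.8,-2.1],[0,-2.5,-2.1]],"rot":[[0,0,0],[0,0,0],[0,0,0],[0,0,0],[0,0,0],[0,0,0],[0,0,0],[0,0,0],[0,0,0],[0,0,0],[0,0,0],[0,0,0],[0,0,0],[0,0,0],[0,0,0],[0,0,0],[0,0,0],[0,0,0],[0,0,0],[0,0,0]],"grip":[100,100,100,100,100,100,100,100,100,100,100,100,100,100,100,100,100,100,100,100]}'
python3 -m creep '{"linear":[[0,0,0],[0,0,0],[0,0,0],[0,0,0],[0,0,0],[0,0,0],[0,0,0],[0,0,0],[0,0,0],[0,0,0],[0,0,0],[0,0,0]],"rot":[[8,0,0],[8,0,0],[8,0,0],[8,0,0],[8,0,0],[8,0,0],[8,0,0],[8,0,0],[8,0,0],[8,0,0],[0.7,0,0],[0,0,0]],"grip":[100,100,100,100,100,100,100,100,100,100,100,100]}'
cat > go.py <<'E'
import sys
from h import *
t=np.array([float(v) for v in sys.argv[1:4]]); st=manip.state(); R=np.array(st['ee_rot'])
print('pos',np.round(st['ee_pos'],4),'R',np.round(R,3).tolist(),'F',np.round(st['wrist_force'],1),'gap',round(st['finger_gap'],4),'t',st['time_s'])
print('tool cm',np.round(R.T@(t-st['ee_pos'])*100,2),'q',np.round(st['q'],2))
E
python3 go.py .5543 .1275 .104
python3 - <<'E'
from h import *
s=snap('wrist'); cv2.imwrite('pics/w1.png',s['img'][:,:,::-1]); P=cloud(s); Z=P[...,2]
m=(Z>.134)&(Z<.15)&(np.hypot(P[...,0]-.554,P[...,1]-.127)<.03); q=P[m]; print(m.sum(),np.median(q,0),(q.min(0)+q.max(0))/2)
for d in manip.spot_point('wrist','drift_shank'): print(d, px(s,*d['at'],z=.117))
m=(Z>.088)&(Z<.097)&(np.hypot(P[...,0]-.554,P[...,1]-.127)<.03); q=P[m]; print('collar',m.sum(),q.min(0),q.max(0))
E
```

```text
time_s: 2.7
ee_pos: [0.5559, 0.129, 0.2675]
ee_rot: [[0.001, -0.965, 0.264], [0.0, 0.264, 0.965], [-1.0, -0.001, 0.0]]
wrist_force: [0.0, 0.1, 0.2]
finger_gap: 0.0852
time_s: 3.9
ee_pos: [0.5549, 0.1305, 0.2674]
ee_rot: [[0.0, 0.101, 0.995], [0.0, 0.995, -0.101], [-1.0, 0.0, 0.0]]
wrist_force: [-0.4, -0.2, 0.4]
finger_gap: 0.0853
pos [0.5549 0.1305 0.2674] R [[0.0, 0.101, 0.995], [0.0, 0.995, -0.101], [-1.0, 0.0, 0.0]] F [-0.4 -0.2  0.4] gap 0.0853 t 3.9
tool cm [16.34 -0.3  -0.03] q [-0.34  0.27  0.07  1.7  -0.02  1.17 -0.36]
607 [0.55354729 0.12953681 0.14171391] [0.5534169  0.12898554 0.13895766]
{'at': [183.6, 273.8], 'score': 0.79} [0.55072117 0.12785173 0.117     ]
{'at': [147.8, 158.3], 'score': 0.79} [0.4521017  0.17075217 0.117     ]
{'at': [225.8, 179.5], 'score': 0.64} [0.45693489 0.09555931 0.117     ]
{'at': [275.6, 316.2], 'score': 0.56} [0.58303075 0.02912271 0.117     ]
collar 704 [0.525661   0.11155986 0.08809808] [0.57684813 0.15330869 0.09680017]
```

View pics/w1.png

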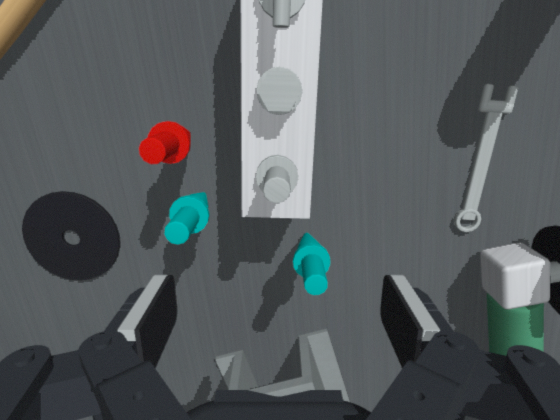

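The wrist view shows the pin at (277,182), with the jaws square to the rack and clear of the turquoise pin at (313,265). Now I'll descend and grasp.

```bash
python3 -m creep '{"linear":[[2.5,-0.2,0],[2.5,0,0],[2.5,0,0],[2.5,0,0],[2.5,0,0],[2,0,0],[1,0,0],[0.8,0,0],[0,0,0],[0,0,0],[0,0,0],[0,0,0],[0,0,0],[0,0,0],[0,0,0],[0,0,0],[0,0,0],[0,0,0]],"rot":[[0,0,0],[0,0,0],[0,0,0],[0,0,0],[0,0,0],[0,0,0],[0,0,0],[0,0,0],[0,0,0],[0,0,0],[0,0,0],[0,0,0],[0,0,0],[0,0,0],[0,0,0],[0,0,0],[0,0,0],[0,0,0]],"grip":[100,100,100,100,100,100,100,100,100,100,0,0,0,0,0,0,0,0]}'
python3 go.py .5543 .1275 .104
```

```text
time_s: 5.8
ee_pos: [0.5545, 0.1285, 0.1047]
ee_rot: [[-0.0, 0.104, 0.995], [0.0, 0.995, -0.104], [-1.0, 0.0, -0.0]]
wrist_force: [-2.8, -0.6, 5.4]
finger_gap: 0.021
pos [0.5545 0.1285 0.1047] R [[-0.0, 0.104, 0.995], [0.0, 0.995, -0.104], [-1.0, 0.0, -0.0]] F [-2.8 -0.6  5.4] gap 0.021 t 5.8
tool cm [ 0.07 -0.1  -0.  ] q [-0.32  0.45  0.06  1.86 -0.04  0.84 -0.35]
```

```bash
python3 -m creep '{"linear":[[-0.5,0,0],[-1,0,0],[-1.5,0,0],[-2,0,0],[-2,0,0],[-2,0,0],[-2,0,0],[-2,0,0],[-2,0,0],[-1,0,0],[0,0,0],[0,0,0]],"rot":[[0,0,0],[0,0,0],[0,0,0],[0,0,0],[0,0,0],[0,0,0],[0,0,0],[0,0,0],[0,0,0],[0,0,0],[0,0,0],[0,0,0]],"grip":[0,0,0,0,0,0,0,0,0,0,0,0]}'
python3 go.py .5225 -.185 .26
python3 - <<'E'
from h import *
s=snap('scene'); cv2.imwrite('pics/s2.png',cv2.resize(s['img'][60:340,150:450,::-1],None,fx=2,fy=2))
E
```

```text
time_s: 7.0
ee_pos: [0.5543, 0.1282, 0.2636]
ee_rot: [[-0.001, 0.104, 0.995], [-0.0, 0.995, -0.104], [-1.0, -0.0, -0.001]]
wrist_force: [0.1, 0.5, -3.4]
finger_gap: 0.0211
pos [0.5543 0.1282 0.2636] R [[-0.001, 0.104, 0.995], [-0.0, 0.995, -0.104], [-1.0, -0.0, -0.001]] F [ 0.1  0.5 -3.4] gap 0.0211 t 7.0
tool cm [  0.37 -31.48   0.1 ] q [-0.33  0.27  0.07  1.71 -0.02  1.16 -0.36]
```

View pics/s2.png

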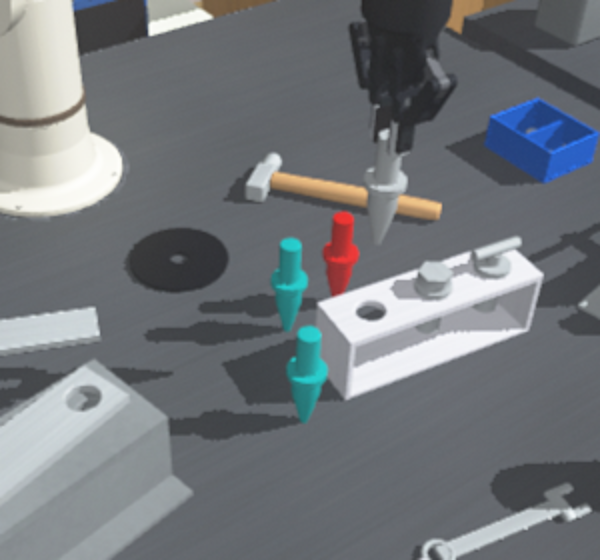

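The pin is held and the rack hole is empty at (372,311). I'll carry it over the fixture and measure its axis there.

```bash
python3 -m creep '{"linear":[[0,-1,0.1],[0,-2,0],[0,-3,0],[0,-3,0],[0,-3,0],[0,-3,0],[0,-3,0],[0,-3,0],[0,-3,0],[0,-3,0],[0,-2.5,0],[0,-1.5,0],[0,-0.5,0],[0,0,0],[0,0,0]],"rot":[[0,0,0],[0,0,0],[0,0,0],[0,0,0],[0,0,0],[0,0,0],[0,0,0],[0,0,0],[0,0,0],[0,0,0],[0,0,0],[0,0,0],[0,0,0],[0,0,0],[0,0,0]],"grip":[0,0,0,0,0,0,0,0,0,0,0,0,0,0,0]}'
python3 go.py .5225 -.185 .26
cat > pin.py <<'E'
from h import *
st=manip.state(); t=np.array(st['ee_pos'])
for n in ['scene','top','wrist']:
    s=snap(n); P=cloud(s)
    ms=manip.silhouettes(n,'drift_shank')
    best=None
    for d in ms:
        q=P[d['mask']]; q=q[~np.isnan(q[:,0])]
        if len(q) and np.hypot(*(np.median(q,0)-t)[:2])<.05: best=(d,q); break
    if best is None: print(n,'none',len(ms)); continue
    d,q=best; C=np.array(s['position'])
    # per height slice: surface median + radius along horizontal ray direction not needed in lateral component
    out=[]
    h=(q.mean(0)-C)[:2]; h/=np.linalg.norm(h); L=np.array([-h[1],h[0]])
    for z0 in np.arange(t[2]-.09,t[2]+.03,.008):
        k=q[(q[:,2]>z0)&(q[:,2]<z0+.008)]
        if len(k)>8:
            lat=(k[:,:2]-t[:2])@L; dep=(k[:,:2]-t[:2])@h
            out.append((z0+.004-t[2],(lat.min()+lat.max())/2,lat.max()-lat.min(),dep.min()))
    print(n,d['score'],len(q),'L',L.round(2),'h',h.round(2)); print(np.round(np.array(out)*1000,1))
E
python3 pin.py
```

```text
time_s: 8.55
ee_pos: [0.5229, -0.1839, 0.2638]
ee_rot: [[-0.001, 0.103, 0.995], [0.001, 0.995, -0.103], [-1.0, 0.001, -0.001]]
wrist_force: [0.1, 0.0, -2.8]
finger_gap: 0.0213
pos [ 0.5229 -0.1839  0.2638] R [[-0.001, 0.103, 0.995], [0.001, 0.995, -0.103], [-1.0, 0.001, -0.001]] F [ 0.1  0.  -2.8] gap 0.0213 t 8.55
tool cm [ 0.38 -0.11 -0.03] q [ 0.07  0.25  0.26  1.75 -0.07  1.16  0.25]
scene 0.64 802 L [-0.36 -0.93] h [-0.93  0.36]
[[-86.   -0.    7.1  -2.5]
 [-78.   -0.4  12.4  -4.2]
 [-70.    0.   14.   -7.2]
 [-62.   -0.   19.2  -8.3]
 [-54.   -0.2  24.  -10.5]
 [-46.    0.6  26.8 -14. ]
 [-38.    0.4  28.9 -14.3]
 [-30.    0.   28.5 -13.9]
 [-22.   -2.7  35.6 -18.5]
 [-14.   -0.1  40.9 -20.7]
 [ -6.    1.7  35.1 -13.5]
 [  2.    0.1  22.7 -12.3]
 [ 10.   -0.1  22.6 -13.4]
 [ 18.    1.3  20.4 -12.5]
 [ 26.    2.5  16.3 -19.1]]
top none 3
wrist 0.7 6253 L [ 0.99 -0.11] h [-0.11 -0.99]
[[-54.   -0.8  13.8 -11.7]
 [-46.   -2.3  21.1 -14.4]
 [-38.   -2.2  19.6 -14.8]
 [-14.   -0.6  41.6 -21. ]
 [ -6.   -0.7  41.2 -20.9]
 [  2.   -0.2  23.5 -12.2]
 [ 10.   -0.   24.  -12.1]
 [ 18.    0.6  22.1 -12.7]
 [ 26.    0.4  21.6 -12.2]]
```

Pin is upright and its axis lies on the TCP; the tip is 90 mm below it. Next I'll lower the tip into the lens.

```bash
python3 -m creep '{"linear":[[1,-0.1,-0.1],[2,0,0],[2,0,0],[1,0,0],[1,0,0],[0.6,0,0],[0.6,0,0],[0.6,0,0],[0,0,0],[0,0,0]],"rot":[[0,0,0],[0,0,0],[0,0,0],[0,0,0],[0,0,0],[0,0,0],[0,0,0],[0,0,0],[0,0,0],[0,0,0]],"grip":[0,0,0,0,0,0,0,0,0,0]}'
python3 go.py .525 -.1843 .160
python3 - <<'E'
from h import *
s=snap('scene'); cv2.imwrite('pics/s3.png',cv2.resize(s['img'][150:330,100:300,::-1],None,fx=3,fy=3))
E
```

```text
time_s: 9.85
ee_pos: [0.522, -0.186, 0.1764]
ee_rot: [[0.0, 0.104, 0.995], [-0.0, 0.995, -0.104], [-1.0, -0.0, 0.0]]
wrist_force: [-0.4, 1.0, -2.8]
finger_gap: 0.0211
pos [ 0.522  -0.186   0.1764] R [[0.0, 0.104, 0.995], [-0.0, 0.995, -0.104], [-1.0, -0.0, 0.0]] F [-0.4  1.  -2.8] gap 0.0211 t 9.85
tool cm [1.64 0.2  0.28] q [ 0.09  0.34  0.25  1.85 -0.1   0.97  0.28]
```

View pics/s3.png

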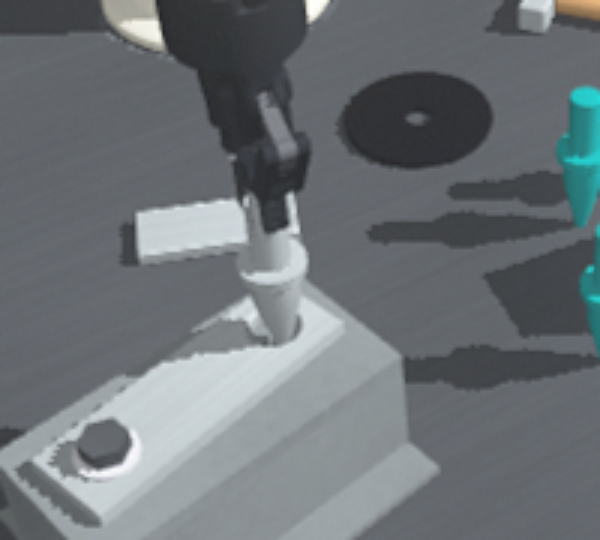

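The tip is inside the hole at (283,335) with no contact force. I'll go down in stages, shifting onto the fixture hole's axis.

```bash
python3 -m creep '{"linear":[[0.3,0.05,0.05],[0.3,0.05,0.1],[0.3,0.05,0.1],[0.3,0.05,0.05],[0.3,0,0],[0,0,0],[0,0,0]],"rot":[[0,0,0],[0,0,0],[0,0,0],[0,0,0],[0,0,0],[0,0,0],[0,0,0]],"grip":[0,0,0,0,0,0,0]}'
python3 go.py .525 -.1843 .145
```

```text
time_s: 10.6
ee_pos: [0.5235, -0.1844, 0.1605]
ee_rot: [[-0.003, 0.105, 0.994], [0.0, 0.995, -0.105], [-1.0, 0.0, -0.003]]
wrist_force: [-6.0, -0.3, -2.9]
finger_gap: 0.0211
pos [ 0.5235 -0.1844  0.1605] R [[-0.003, 0.105, 0.994], [0.0, 0.995, -0.105], [-1.0, 0.0, -0.003]] F [-6.  -0.3 -2.9] gap 0.0211 t 10.6
tool cm [1.55 0.02 0.15] q [ 0.09  0.36  0.25  1.85 -0.11  0.94  0.28]
```

```bash
python3 -m creep '{"linear":[[0.3,0,0.05],[0.3,0,0.05],[0.3,0,0.05],[0.3,0,0],[0.3,0,0],[0,0,0],[0,0,0]],"rot":[[0,0,0],[0,0,0],[0,0,0],[0,0,0],[0,0,0],[0,0,0],[0,0,0]],"grip":[0,0,0,0,0,0,0]}'
python3 go.py .525 -.1843 .130
```

```text
time_s: 11.3
ee_pos: [0.526, -0.1844, 0.1461]
ee_rot: [[-0.001, 0.104, 0.995], [0.0, 0.995, -0.104], [-1.0, 0.0, -0.001]]
wrist_force: [-4.4, 0.0, -0.1]
finger_gap: 0.0213
pos [ 0.526  -0.1844  0.1461] R [[-0.001, 0.104, 0.995], [0.0, 0.995, -0.104], [-1.0, 0.0, -0.001]] F [-4.4  0.  -0.1] gap 0.0213 t 11.3
tool cm [ 1.61 -0.   -0.1 ] q [ 0.09  0.38  0.24  1.86 -0.11  0.91  0.28]
```

```bash
python3 -m creep '{"linear":[[0.3,0,0],[0.3,0,0],[0.3,0,0],[0.3,0,0],[0.3,0,0],[0.3,0,0],[0.3,0,0],[0,0,0],[0,0,0]],"rot":[[0,0,0],[0,0,0],[0,0,0],[0,0,0],[0,0,0],[0,0,0],[0,0,0],[0,0,0],[0,0,0]],"grip":[0,0,0,0,0,0,0,0,0]}'
python3 go.py .525 -.1843 .120
```

```text
time_s: 12.2
ee_pos: [0.526, -0.1843, 0.1248]
ee_rot: [[-0.001, 0.104, 0.995], [0.0, 0.995, -0.104], [-1.0, 0.0, -0.001]]
wrist_force: [-4.2, -1.2, -4.3]
finger_gap: 0.0211
pos [ 0.526  -0.1843  0.1248] R [[-0.001, 0.104, 0.995], [0.0, 0.995, -0.104], [-1.0, 0.0, -0.001]] F [-4.2 -1.2 -4.3] gap 0.0211 t 12.2
tool cm [ 0.48 -0.01 -0.1 ] q [ 0.1   0.41  0.24  1.88 -0.12  0.87  0.29]
```

```bash
python3 -m creep '{"linear":[[0.15,0,0],[0.15,0,0],[0.1,0,0],[0,0,0]],"rot":[[0,0,0],[0,0,0],[0,0,0],[0,0,0]],"grip":[0,0,0,0]}'
python3 pin.py
```

```text
time_s: 12.6
ee_pos: [0.5265, -0.1845, 0.1214]
ee_rot: [[-0.0, 0.104, 0.995], [0.0, 0.995, -0.104], [-1.0, 0.0, -0.0]]
wrist_force: [-5.2, -0.3, -0.6]
finger_gap: 0.0213
scene 0.77 321 L [-0.35 -0.94] h [-0.94  0.35]
[[-14.    1.5  39.1 -19. ]
 [ -6.    2.2  37.2 -20.3]
 [  2.   -0.2  22.3 -12.5]
 [ 10.    0.9  21.4 -12.1]
 [ 18.    1.7  19.2 -11.7]]
top none 3
wrist 0.57 6025 L [ 0.99 -0.12] h [-0.12 -0.99]
[[-22.   -1.9  42.6 -19.7]
 [-14.   -1.4  41.5 -20.3]
 [ -6.   -2.7  38.7 -19.8]
 [  2.   -0.8  24.  -11.6]
 [ 10.   -0.9  22.8 -12.1]
 [ 18.    0.1  22.8 -12. ]
 [ 26.   -0.3  22.5 -12. ]]
```

```bash
python3 -m creep '{"linear":[[0.1,0,-0.05],[0.1,0,0],[0,0,0],[0,0,0]],"rot":[[0,0,0],[0,0,0],[0,0,0],[0,0,0]],"grip":[0,0,0,0]}'; python3 meas.py | grep -v -e rack -e shank
```

```text
time_s: 13.3
ee_pos: [0.5267, -0.1846, 0.12]
ee_rot: [[0.001, 0.104, 0.995], [-0.0, 0.995, -0.104], [-1.0, -0.0, 0.001]]
wrist_force: [-4.5, -0.7, 2.6]
finger_gap: 0.0211
top strap 272 z 0.09883258619508828 c [ 519.4 -167.5] [62.7 27.6] ang 8.718326
top fixt 689 z 0.08868610280170941 c [ 520.7 -162.9] [110.8  48.3] ang 9.809411
  return np.nanmean(a, axis, out=out, keepdims=keepdims)
Traceback (most recent call last):
  File "meas.py", line 21, in <module>
    q=P[m]; print(n,'shank top',m.sum(),np.round(np.nanmedian(q,0),4),(q[:,:2].min(0)+q[:,:2].max(0))/2)
                                                                       ~~~~~~~~~~~^^^
ValueError: zero-size array to reduction operation minimum which has no identity
```

```bash
python3 -m creep '{"linear":[[0.1,0,0],[0,0,0],[0,0,0]],"rot":[[0,0,0],[0,0,0],[0,0,0]],"grip":[0,0,0]}'
python3 - <<'E'
from h import *
s=snap('scene'); cv2.imwrite('pics/s4.png',cv2.resize(s['img'][170:330,100:280,::-1],None,fx=3.5,fy=3.5))
E
```

```text
time_s: 13.65
ee_pos: [0.5275, -0.1848, 0.1198]
ee_rot: [[0.003, 0.104, 0.995], [-0.001, 0.995, -0.104], [-1.0, -0.0, 0.003]]
wrist_force: [-6.0, -0.4, 7.6]
finger_gap: 0.0212
```

View pics/s4.png

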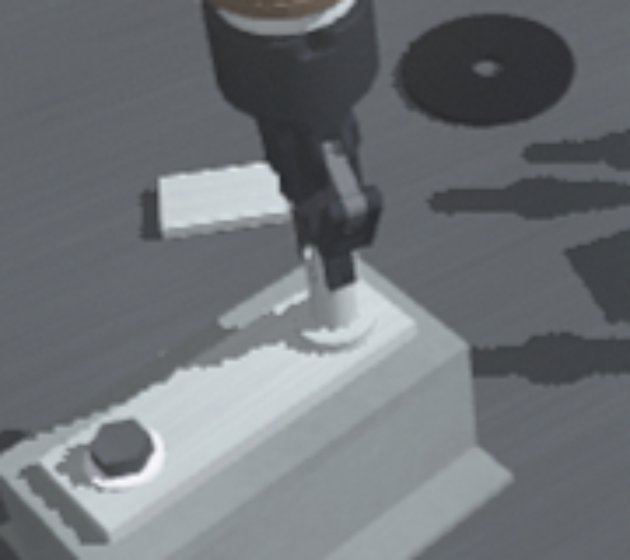

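The collar is seated on the strap at (338,325), and the vertical force has risen about 10 N. I'll release and retract straight up.

```bash
python3 -m creep '{"linear":[[0,0,0],[0,0,0],[0,0,0],[0,0,0],[0,0,0],[0,0,0],[0,0,0],[0,0,0],[-0.5,0,0],[-1,0,0],[-2,0,0],[-2,0,0],[-3,0,0],[-3,0,0],[-3,0,0],[-3,0,0],[0,0,0],[0,0,0]],"rot":[[0,0,0],[0,0,0],[0,0,0],[0,0,0],[0,0,0],[0,0,0],[0,0,0],[0,0,0],[0,0,0],[0,0,0],[0,0,0],[0,0,0],[0,0,0],[0,0,0],[0,0,0],[0,0,0],[0,0,0],[0,0,0]],"grip":[30,60,100,100,100,100,100,100,100,100,100,100,100,100,100,100,100,100]}'
sed -i 's/\[(.141,.02)\]/[]/' meas.py
cat >> meas.py <<'E'
for n in ['scene','wrist']:
    s=snap(n);P=cloud(s);Z=P[...,2];D=np.hypot(P[...,0]-.526,P[...,1]+.1845)
    for a,b in [(.102,.112),(.114,.124),(.126,.138),(.139,.16)]:
        q=P[(Z>a)&(Z<b)&(D<.03)]
        if len(q): print(n,a,len(q),'mid',(q.min(0)+q.max(0))/2*1000,'ext',(q.max(0)-q.min(0))*1000, 'med',np.median(q,0)*1000)
cv2.imwrite('pics/s5.png',cv2.resize(snap('scene')['img'][170:330,100:280,::-1],None,fx=3.5,fy=3.5))
E
python3 meas.py
```

```text
time_s: 15.5
ee_pos: [0.5265, -0.1846, 0.2948]
ee_rot: [[0.003, 0.104, 0.995], [-0.0, 0.995, -0.104], [-1.0, -0.0, 0.003]]
wrist_force: [-0.5, 0.1, -0.5]
finger_gap: 0.0854
top strap 725 z 0.09871602542733049 c [ 526.1 -193.6] [62.3 79.3] ang 101.61888
  inner [ 527.4 -185.9] [42.6 47.5]
top fixt 1341 z 0.08863679857450735 c [ 525.9 -189.1] [110.8 101.2] ang 10.827861
  return _methods._mean(a, axis=axis, dtype=dtype,
  ret = um.true_divide(
Traceback (most recent call last):
  File "meas.py", line 22, in <module>
    m=(Z>.105)&(Z<.13)&(np.hypot(P[...,0]-.56,P[...,1]+.30)<.06); q=P[m]; print('bolt',m.sum(),np.median(q,0),(q.min(0)+q.max(0))/2)
                                                                                                               ~~~~~^^^
ValueError: zero-size array to reduction operation minimum which has no identity
```

```bash
sed -i '/bolt/d' meas.py; python3 meas.py; python3 go.py .5 0 .3
```

```text
top strap 720 z 0.09888970850905643 c [ 526.  -193.4] [63.1 78.7] ang 100.49879
  inner [ 527.8 -186. ] [42.7 46.5]
top fixt 1323 z 0.08876926203497959 c [ 525.8 -189.4] [110.3 101.5] ang 11.06338
rack (519.2487182617188, 205.41085815429688) (267.0995178222656, 160.1704864501953) 82.47982788085938 0.0838957352663432
scene strap 2381 z 0.10023685899408996 c [ 536.8 -247.6] [ 65.7 190.9] ang 101.49451
  inner [ 541.6 -309.9] [33.4 41.6]
scene fixt 2949 z 0.09018427002424256 c [ 536.8 -247.3] [113.9 221.7] ang 101.46832
rack (523.3604736328125, 202.805908203125) (271.2076110839844, 153.1794891357422) 83.24799346923828 0.0855486773283256
scene 0.102 228 mid [ 526.33153715 -184.40174313  106.95989771] ext [54.36776884 58.91011075  9.90210228] med [ 535.49837231 -189.98736599  107.77546885]
scene 0.114 50 mid [ 531.94635751 -185.29657614  118.9194218 ] ext [15.04243551 20.93745369  9.68377389] med [ 535.30342573 -187.7879009   118.42860416]
scene 0.126 57 mid [ 530.63622028 -185.82552271  131.95510258] ext [16.7850312  20.87192337 10.68389232] med [ 535.452605   -187.68203402  131.5704422 
[... 280 characters left out ...]
 -175.58607669  108.70166079]
wrist 0.114 45 mid [ 525.5601452  -177.8602731   119.10267977] ext [22.73298035  9.64556955  9.5620876 ] med [ 526.85978984 -174.83259757  119.54861429]
wrist 0.126 62 mid [ 525.81943298 -177.58966606  131.85593432] ext [22.71629494  9.24088484 11.53870576] med [ 527.32812745 -174.74707656  131.63300196]
wrist 0.139 632 mid [ 525.83355284 -184.43683658  148.90838232] ext [23.54675631 23.12497869 19.67860725] med [ 526.10046058 -182.8150223   156.57029967]
pos [ 0.5254 -0.1842  0.2923] R [[-0.002, 0.104, 0.995], [0.0, 0.995, -0.104], [-1.0, 0.0, -0.002]] F [-0.1 -0.1 -0.7] gap 0.0852 t 15.8
tool cm [-0.76 18.06 -4.45] q [ 0.07  0.23  0.26  1.7  -0.06  1.22  0.24]
```

View pics/s5.png

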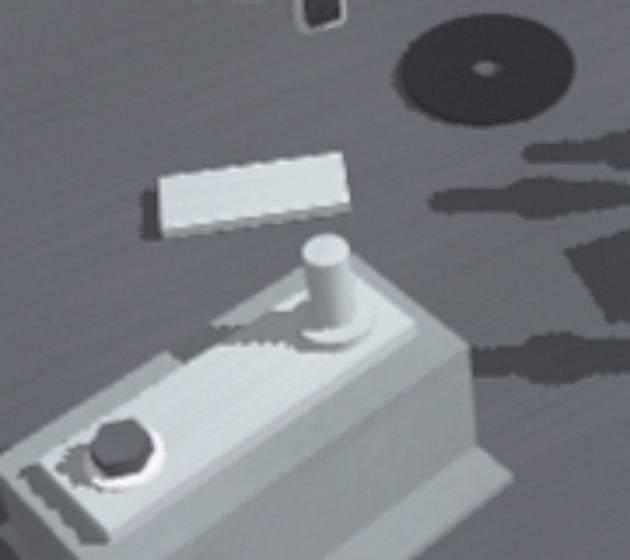

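The pin stands upright at (328,290) with its collar down and the strap in line with the fixture. The gripper is well clear.

```bash
python3 -c "
from cell import manip
print(manip.sign_off())"
```

```text
the job is handed in; nothing more can be done
None
```

I took the grey drift pin from the rack and lowered its tip into the overlap of the two holes. I then moved it onto the fixture hole's axis, pressed it down until the collar seated on the strap, let go and retracted straight up. I handed the job in after about 16 s of robot time. The hand-in reports no verdict.

Last checks before handing in, all within the limits:
- **Collar height:** the shank top is at about 0.156 m. That puts drift_shank about 42 mm above the fixture hole, where 30 to 52 mm is allowed.
- **Position:** the pin axis is at about (0.526, -0.1845), within about 2 mm of my estimate of the fixture hole.
- **Upright:** the shank's centre stays in place over its height in the wrist view, so it stands upright.
- **Strap:** from the scene camera, the strap is at 101.5° and the fixture at 101.5°, so they are in line.
- **Gripper:** it is open and about 13 cm above the top of the pin, with wrist force near zero.

Two checks were weaker. The top camera was partly blocked by the arm, so its strap angles (100.5° and 101.6°) come from a partial view. While pressing down I read a steady sideways force of 4 to 6 N, which I took to be the strap's resistance; it was gone after release.

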